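# Ratchet the open hold-down clamp onto the pastry board

### The arm

A 7-joint arm with a two-finger parallel gripper is mounted at the origin on a cart in front of the work surface, level with it; the furniture and walls round the work are solid. World frame = base frame: x ahead of the robot, y to its left, z up, the work surface at z = 0. Lengths are in m, angles in rad, forces in N, time in s.
With the tool pointing down it reaches from about 0.425 to 0.925 m from the base axis. Payload 6.8 kg.
Tool frame: the origin (TCP) lies between the finger pads; the fingertips stand 22 mm ahead of it and the grasp point (between the pads) lies 3 mm ahead of it; z points along the fingers, y is the line along which they close (so a half turn about z gives the same grasp; the last joint's range is limited). The gripper opens to 85 mm and grips with 20 to 120 N. Pads are 22 mm wide; open, the fingers measure 114 mm over their backs; the gripper's body (76 mm by 85 mm) begins 54 mm behind the grasp point. The pads swing forward as they close: fully open they stand 13 mm farther back than shut.
Start: joints at [-1.212, 0.477, 0.022, 1.555, -0.011, 1.109, -0.083], TCP at [0.304, 0.603, 0.253] pointing down, gripper open.
Joint ranges: [-2.96, 2.96], [-0.34, 2.1], [-1.41, 1.46], [0.24, 2.44], [-1.37, 4.51], [0.17, 1.92], [-2.96, 2.96]. Speed limits (rad/s): [2.39, 2.39, 3.14, 3.14, 3.14, 3.14, 3.14].

### API

Orientations are given as a unit quaternion [w, x, y, z].
In Python, from station import bot gives the robot as it stands.
- The arm moves only by the tool servo_tool, never from a script. Its argument "motion" is a list that holds one entry, the list of rows, each a list of 5 numbers: the opening, from 0 (shut) to 1 (fully open), then the shift along the world's x, y, z each as a share of 0.04 m, from -1 to 1, then the turn about the world's z as a share of 0.12 rad, from -1 to 1. A call has 1 to 20 rows; each row shifts and turns the commanded pose from where the row before left it; what a row does not reach is not made up. A row lasts 1/10 s, in which the tool goes at most 50 mm and 8.59 degrees, less where a joint would pass 70% of its speed; a pose out of reach is approached as far as the arm can. A call with a number of a shift or a turn outside -1 to 1 is refused whole. A call with a gripper value outside its range is refused whole. The fingers move at their own pace and stop on an object; "newtons" is the grip in N (left out, the last holds). Time passes only in rows, so rows that do not move let the fingers close. It gives the time, the measured TCP pose, the force, the opening and the grip force at its end, in the units of the state.
- bot.get_obs(): the state, without advancing time (a new reading comes with each control period).
- bot.read_camera(name): name is "scene" or "top" or "wrist"; returns (picture, depth): 384x512x3 uint8, red, green, blue; 384x512 float32, m along the optical axis (not along the pixel's ray), 0 where there is no reading.
- bot.get_calibration(name): a dict with "fovy" (degrees; the focal length in pixels is half the picture's height over the tangent of half this angle, whatever the lens; pixels are square), "cx", "cy" (the principal point, pixels), "view" (4x4, takes a point from world to camera coordinates). Camera axes: x right, y down, z forward; pixel columns grow to the right and rows downward; lengths in m; the calibration is good to about 2 mm. A picture is of the moment at which its call begins: read the wrist's pose just before it. get_calibration takes no time and is no camera call; for the wrist camera it gives the pose at the moment of the call.
- bot.hand_in(): hands the job in; it is judged then, once.
The state is a dict: "t": time; "q": joint angles; "joint_vel": joint speeds; "joint_torque": joint torques, N m; "eef_pos": TCP position; "tool_rot": TCP orientation; "contact_force": force on the tool from outside, world axes, zero at the start; "torque": the same for the moment, N m; "gripper_width": opening from 0.0 (shut) to 1.0 (fully open); "grasp_force": force on a finger pad.
Only numpy, scipy, OpenCV 4.12 (cv2) and the standard library are available. Lean on these libraries where they do the work, as an engineer would, in place of code of your own. Each camera call takes 0.05 s, during which the arm holds its last target. There are 200 camera calls.

### The job

One of the two hold-down clamps on the pastry board is still open: its pad hangs clear of the board and its threaded spindle stands up high. Work that clamp's ratchet wrench back and forth by its black handle, clockwise from above to tighten and freely back, until its pad is down on the board; leave the other clamp's wrench as it is and let go at the end.

Things in the scene. Friction and masses are not known exactly. Their poses are not given: they have to be found in the camera images.
- open_clamp: The open clamp, dark steel, left or right on the board: the one whose threaded spindle stands 46 to 49 mm above its wrench head (the tight one's: 26 mm) and whose 36 mm rubber pad hangs about 20 mm over the 22 mm thick board. Origin on the worktop under the pivot axis of its wrench, z up; its post stands at +x, behind the board. Head of the wrench: round, steel, 84 mm across, top at 118 mm.
- wrench_grip (a point): Middle of the open clamp's wrench handle, a level black bar 18 mm wide, 20 mm high, 100 mm long, 107 mm above the worktop. Its x axis runs along the handle to the wrench's upright pivot, 120 mm away in +x; z is up. Under the handle is only the board (top 22 mm above the worktop) with ravioli up to 50 mm above the worktop.
- wrench (a joint): Angle of that wrench (rad), 0 square to the board, handle to the robot. Grows clockwise from above: handle moves to the robot's left. Stop pins at -0.75 and 0.75; starts within -0.4 to 0.4. Growing, it drives the nut (about 3 N at the grip) once a tooth takes, after at most 0.42 of the stroke (18 teeth); falling, it slips freely and the nut stays. It stays where it is left.
- nut (a joint): Angle of the open clamp's nut (rad), turned only by its wrench; starts at 0 to 0.25. Each rad lowers the spindle by 12 mm; the wrench's height does not change. The pad meets the board at 1.9; being sprung, it then slides up the spindle, hardly any stiffer to turn, until a hard stop at 3.15. One stroke is never enough to meet the board, two of 1.4 rad are.
- set_wrench_grip (a point): The same point on the wrench of the other clamp, which is already tight: same build and size, 260 mm to the side of the open one, its pad on the board, its wrench square to the board within 0.1 rad. Leave it alone.

How it is judged:
By the outcome, as a careful person would: the job done as asked, in the order asked, and still so for the second after the job is handed in, with the robot touching nothing.
It also fails if it takes over 45 s, if anything falls off the work surface, if the arm or the gripper's body presses on something with over 40 N, if the wrist force passes 120 N, or if a joint passes its speed limit or range.

## Working session

There is one attempt and no reset: what is moved stays moved. The work goes in short steps, Python scripts to look and compute and a tool call to move; the robot and the scene stay as the last step left them, time stands still between calls to the robot, and variables do not carry over. Pictures are saved under pics/ and viewed, at most 10 in all, crops included, and the job is handed in when it is done.

Besides the shell and the picture viewer there is one more tool, called after "Request:" as name(argument=value, ...), one argument or row to a line, values as JSON. servo_tool: Moves the arm, as the interface text tells. Shift numbers are shares of 0.04 m and turn numbers shares of 0.12 rad, none past 1 either way. Its arguments: {"type":"object","properties":{"motion":{"type":"array"},"newtons":{"type":"number"}},"required":["motion"]}

```bash
mkdir -p pics; cat > h.py <<'E'
import numpy as np,cv2
from station import bot
def look(n):
    c=bot.get_calibration(n); p,d=bot.read_camera(n)
    f=p.shape[0]/2/np.tan(np.radians(c['fovy'])/2)
    v,u=np.mgrid[:p.shape[0],:p.shape[1]]
    C=np.stack([(u-c['cx'])/f*d,(v-c['cy'])/f*d,d,np.ones_like(d)],-1)
    W=C@np.linalg.inv(np.array(c['view'])).T
    W=W[...,:3]; W[d==0]=np.nan
    return p,d,W
E
python3 - <<'E'
from h import *
o=bot.get_obs();print({k:np.round(v,3) for k,v in o.items()})
ims=[]
for n in('scene','top'):
    p,d,W=look(n); np.savez('pics/'+n,p=p,W=W); cv2.imwrite(f'pics/{n}.png',p[...,::-1])
E
```

```text
{'t': np.float64(0.0), 'q': array([-1.212,  0.478,  0.022,  1.556, -0.011,  1.109, -0.083]), 'joint_vel': array([ 0.   , -0.001,  0.   , -0.001,  0.001,  0.   , -0.001]), 'joint_torque': array([-1.0000e-03, -5.9645e+01,  1.6080e+00, -2.8119e+01,  1.2000e-02,
        1.0000e-02,  0.0000e+00]), 'eef_pos': array([0.304, 0.602, 0.252]), 'tool_rot': array([-0.   ,  0.231,  0.973, -0.001]), 'contact_force': array([-0.074,  0.156, -0.416]), 'torque': array([-0.044, -0.008, -0.007]), 'grasp_force': np.float64(0.0), 'gripper_width': np.float64(1.0)}
```

View pics/scene.png

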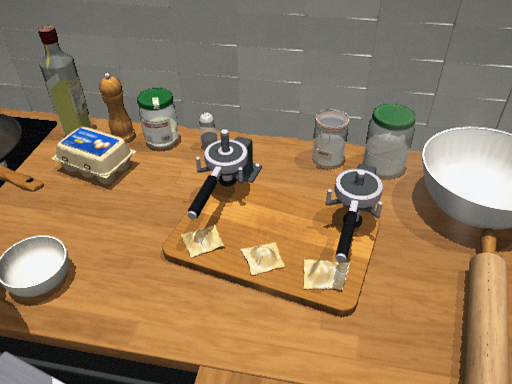

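View pics/top.png

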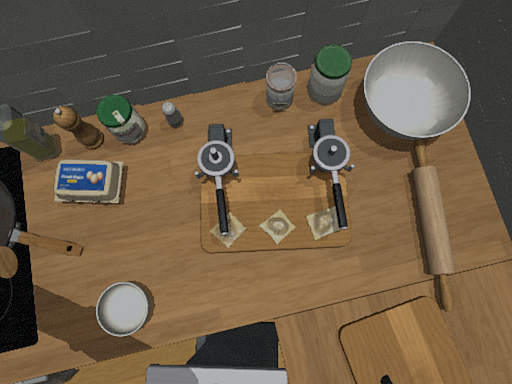

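The left clamp (scene 225,155; top 216,157) has the tall spindle, so it is the open one. The right clamp (top 332,153) is the tight one. Next I'll measure both.

```bash
python3 - <<'E'
from h import *
for n,boxes in (('top',[((195,235),(135,178),(175,237)),((310,352),(130,172),(172,230))]),('scene',[((200,250),(125,180),(165,220)),((330,385),(165,205),(205,262))])):
    D=np.load(f'pics/{n}.npz');W=D['W'];p=D['p']
    for (a,b),(r0,r1),(h0,h1) in boxes:
        w=W[r0:r1,a:b].reshape(-1,3); w=w[np.isfinite(w).all(1)]
        s=w[(w[:,2]>.112)&(w[:,2]<.123)]
        (c,sz,_)=cv2.minAreaRect(s[:,:2].astype(np.float32)); cc,r=cv2.minEnclosingCircle(s[:,:2].astype(np.float32))
        sp=w[w[:,2]>.13]
        print(n,'head',len(s),np.round(np.median(s,0),3),np.round(cc,3),round(r,4),'spindle',len(sp),sp[:,2].max().round(3),np.round(np.median(sp,0),3))
        R=W[h0:h1,a-15:b+15];P=p[h0:h1,a-15:b+15]
        m=(R[...,2]>.1)&(R[...,2]<.125)&(P.max(-1)<70)
        k=R[m]; q=k[k[:,2]>.113]
        if len(q)<8:q=k
        vx,vy,x,y=cv2.fitLine(q[:,:2].astype(np.float32),cv2.DIST_HUBER,0,.001,.001).ravel()
        t=(q[:,0]-x)*vx+(q[:,1]-y)*vy
        print('  handle',len(k),len(q),np.round(np.median(q,0),3),'dir',vx.round(3),vy.round(3),'ext',np.round([t.min(),t.max()],3), 'x,y',x.round(3),y.round(3))
E
```

```text
top head 973 [0.605 0.011 0.118] [0.602 0.015] 0.0506 spindle 70 0.169 [0.607 0.012 0.16 ]
  handle 360 311 [ 0.492 -0.007  0.116] dir 0.986 0.165 ext [-0.04   0.091] x,y 0.485 -0.008
top head 1002 [ 0.626 -0.244  0.118] [ 0.62  -0.245] 0.051 spindle 45 0.147 [ 0.629 -0.245  0.142]
  handle 375 334 [ 0.511 -0.262  0.116] dir 0.99 0.141 ext [-0.049  0.049] x,y 0.511 -0.262
scene head 949 [0.598 0.006 0.118] [0.59  0.013] 0.064 spindle 138 0.167 [0.606 0.011 0.152]
  handle 468 340 [ 0.487 -0.007  0.116] dir 0.988 0.157 ext [-0.047  0.052] x,y 0.489 -0.007
scene head 1142 [ 0.62  -0.25   0.118] [ 0.622 -0.248] 0.0518 spindle 80 0.145 [ 0.627 -0.246  0.14 ]
  handle 491 460 [ 0.508 -0.263  0.116] dir 0.989 0.149 ext [-0.046  0.051] x,y 0.509 -0.263
```

Request:
servo_tool(
  motion=[
    [[1, 0.27, -0.89, 0, 0.3], [1, 0.27, -0.89, 0, 0.3], [1, 0.27, -0.89, 0, 0.3], [1, 0.27, -0.89, 0, 0.3], [1, 0.27, -0.89, 0, 0.3], [1, 0.27, -0.89, 0, 0.3], [1, 0.27, -0.89, 0, 0.3], [1, 0.27, -0.89, 0, 0.3], [1, 0.27, -0.89, 0, 0.3], [1, 0.27, -0.89, 0, 0.3], [1, 0.27, -0.89, 0, 0.3], [1, 0.27, -0.89, 0, 0.3], [1, 0.27, -0.89, 0, 0.3], [1, 0.27, -0.89, 0, 0.3], [1, 0.27, -0.89, 0, 0.3], [1, 0.27, -0.89, 0, 0.3], [1, 0.27, -0.89, 0, 0.3], [1, 0, 0, 0, 0], [1, 0, 0, 0, 0]],
  ],
  newtons=40,
)

```text
t: 2.0
eef_pos: [0.4872, -0.0031, 0.253]
tool_rot: [-0.0, -0.071, 0.997, 0.0]
contact_force: [-0.6, 0.6, 1.4]
gripper_width: 1.0
grasp_force: 0.0
```

```bash
cat >> h.py <<'E'
from scipy.spatial.transform import Rotation as Ro
def st():
    o=bot.get_obs(); q=o['tool_rot']; R=Ro.from_quat([q[1],q[2],q[3],q[0]]).as_matrix()
    print('t',round(float(o['t']),2),'p',np.round(o['eef_pos'],4),'yyaw-90',round(float(np.arctan2(R[1,1],R[0,1])-np.pi/2),3),'q',np.round(o['q'],2),'F',np.round(o['contact_force'],1),'w',o['gripper_width'],o['grasp_force'])
    return o
E
python3 -c "
from h import *
st()"
```

```text
t 2.0 p [ 0.4872 -0.0031  0.253 ] yyaw-90 0.143 q [-0.37  0.16  0.28  2.01 -0.05  0.98  1.65] F [-0.6  0.6  1.4] w 1.0001251401138311 0.0
```

Request:
servo_tool(
  motion=[
    [[1, 0.04, -0.12, -0.7, 0.15], [1, 0, 0, -0.7, 0], [1, 0, 0, -0.7, 0], [1, 0, 0, -0.7, 0], [1, 0, 0, -0.5, 0], [1, 0, 0, -0.28, 0], [1, 0, 0, 0, 0], [0, 0, 0, 0, 0], [0, 0, 0, 0, 0], [0, 0, 0, 0, 0], [0, 0, 0, 0, 0], [0, 0, 0, 0, 0], [0, 0, 0, 0, 0], [0, 0, 0, 0, 0]],
  ],
  newtons=40,
)

```text
t: 3.4
eef_pos: [0.4892, -0.0069, 0.1107]
tool_rot: [0.0, -0.082, 0.997, 0.0]
contact_force: [-2.2, 1.1, 6.5]
gripper_width: 0.205
grasp_force: 43.3
```

```bash
python3 - <<'E'
from h import *
o=st()
p=bot.read_camera('wrist')[0];cv2.imwrite('pics/w1.png',p[...,::-1])
# arc helper: units from current commanded psi
P=np.array([.607,.0115])
g=lambda t:P-.12*np.array([np.cos(.0815-t),np.sin(.0815-t)])
def arc(a,b,n):
    T=np.linspace(a,b,n+1)
    for s,e in zip(T,T[1:]): print(np.round((g(e)-g(s))/.04,2).tolist(),round(-(e-s)/.12,2))
arc(-.08,-.68,6); print(); arc(-.68,.70,14)
E
```

```text
t 3.4 p [ 0.4892 -0.0069  0.1107] yyaw-90 0.164 q [-0.31  0.38  0.24  2.13 -0.15  0.65  1.76] F [-2.2  1.1  6.5] w 0.2047154044765757 43.269792795181274
[0.06, -0.29] 0.83
[0.09, -0.29] 0.83
[0.12, -0.27] 0.83
[0.15, -0.26] 0.83
[0.17, -0.25] 0.83
[0.2, -0.23] 0.83

[-0.19, 0.22] -0.82
[-0.17, 0.24] -0.82
[-0.15, 0.26] -0.82
[-0.12, 0.27] -0.82
[-0.09, 0.28] -0.82
[-0.06, 0.29] -0.82
[-0.04, 0.29] -0.82
[-0.01, 0.3] -0.82
[0.02, 0.29] -0.82
[0.05, 0.29] -0.82
[0.08, 0.28] -0.82
[0.11, 0.28] -0.82
[0.13, 0.26] -0.82
[0.16, 0.25] -0.82
```

View pics/w1.png

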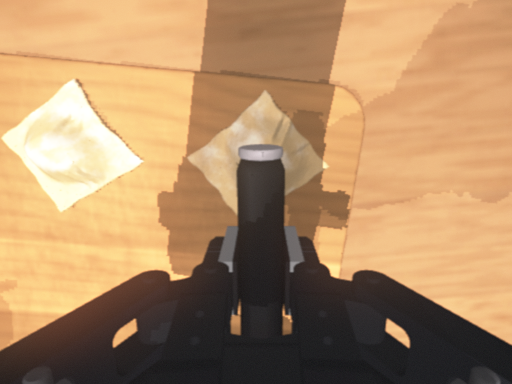

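The picture shows the handle (column 262) held square between the pads. The opening is 0.205, about 18 mm, which matches the bar. Next comes the free return stroke.

Request:
servo_tool(
  motion=[
    [[0, 0.06, -0.29, 0, 0.83], [0, 0.09, -0.29, 0, 0.83], [0, 0.12, -0.27, 0, 0.83], [0, 0.15, -0.26, 0, 0.83], [0, 0.17, -0.25, 0, 0.83], [0, 0.2, -0.23, 0, 0.83], [0, 0, 0, 0, 0], [0, 0, 0, 0, 0]],
  ],
  newtons=40,
)

```text
t: 4.25
eef_pos: [0.5213, -0.0713, 0.1107]
tool_rot: [0.001, -0.37, 0.929, -0.0]
contact_force: [1.4, -1.4, 4.5]
gripper_width: 0.203
grasp_force: 43.0
```

```bash
python3 -c "
from h import *
st()"
```

```text
t 4.25 p [ 0.5213 -0.0713  0.1107] yyaw-90 0.757 q [-0.06  0.42  0.1   2.04 -0.06  0.68  2.41] F [ 1.4 -1.4  4.5] w 0.20340789647696836 43.04746627807617
```

Following well with low forces, so now the drive stroke.

Request:
servo_tool(
  motion=[
    [[0, -0.19, 0.22, 0, -0.82], [0, -0.17, 0.24, 0, -0.82], [0, -0.15, 0.26, 0, -0.82], [0, -0.12, 0.27, 0, -0.82], [0, -0.09, 0.28, 0, -0.82], [0, -0.06, 0.29, 0, -0.82], [0, -0.04, 0.29, 0, -0.82], [0, -0.01, 0.3, 0, -0.82], [0, 0.02, 0.29, 0, -0.82], [0, 0.05, 0.29, 0, -0.82], [0, 0.08, 0.28, 0, -0.82], [0, 0.11, 0.28, 0, -0.82], [0, 0.13, 0.26, 0, -0.82], [0, 0.16, 0.25, 0, -0.82], [0, 0, 0, 0, 0], [0, 0, 0, 0, 0]],
  ],
)

```text
t: 5.85
eef_pos: [0.5093, 0.0842, 0.1107]
tool_rot: [-0.0, 0.302, 0.953, 0.001]
contact_force: [-2.0, 6.9, 6.9]
gripper_width: 0.198
grasp_force: 44.0
```

```bash
cat >> h.py <<'E'
def spin():
    for n in('top','scene'):
        p,d,W=look(n); m=(np.hypot(W[...,0]-.607,W[...,1]-.0115)<.012)&(W[...,2]>.125)&(W[...,2]<.18)
        z=W[m][:,2]; print(n,m.sum(),'spindle top',np.round([z.max(),np.percentile(z,90)] if len(z) else 0,4))
    return p
E
python3 -c "
from h import *
st(); p=spin(); cv2.imwrite('pics/s2.png',p[...,::-1])"
```

```text
t 5.85 p [0.5093 0.0842 0.1107] yyaw-90 -0.614 q [-0.62  0.44  0.42  2.08 -0.28  0.68  0.94] F [-2.   6.9  6.9] w 0.19804902002010522 43.99851322174072
top 55 spindle top [0.1531 0.1503]
scene 106 spindle top [0.1508 0.1493]
```

The spindle dropped about 16 mm, so the nut is at roughly 1.4. Next: return freely, then drive partway and measure.

Request:
servo_tool(
  motion=[
    [[0, -0.16, -0.25, 0, 0.82], [0, -0.13, -0.26, 0, 0.82], [0, -0.11, -0.28, 0, 0.82], [0, -0.08, -0.28, 0, 0.82], [0, -0.05, -0.29, 0, 0.82], [0, -0.02, -0.29, 0, 0.82], [0, 0.01, -0.3, 0, 0.82], [0, 0.04, -0.29, 0, 0.82], [0, 0.06, -0.29, 0, 0.82], [0, 0.09, -0.28, 0, 0.82], [0, 0.12, -0.27, 0, 0.82], [0, 0.15, -0.26, 0, 0.82], [0, 0.17, -0.24, 0, 0.82], [0, 0.19, -0.22, 0, 0.82], [0, 0, 0, 0, 0], [0, 0, 0, 0, 0]],
  ],
)

```text
t: 7.55
eef_pos: [0.5212, -0.0711, 0.1107]
tool_rot: [0.001, -0.369, 0.929, -0.0]
contact_force: [1.6, -1.6, 4.1]
gripper_width: 0.203
grasp_force: 43.1
```

Request:
servo_tool(
  motion=[
    [[0, -0.19, 0.22, 0, -0.82], [0, -0.17, 0.24, 0, -0.82], [0, -0.15, 0.26, 0, -0.82], [0, -0.12, 0.27, 0, -0.82], [0, -0.09, 0.28, 0, -0.82], [0, -0.06, 0.29, 0, -0.82], [0, -0.04, 0.29, 0, -0.82], [0, -0.01, 0.3, 0, -0.82], [0, 0.02, 0.29, 0, -0.82], [0, 0.05, 0.29, 0, -0.82], [0, 0, 0, 0, 0], [0, 0, 0, 0, 0]],
  ],
)

```text
t: 8.75
eef_pos: [0.4903, 0.0403, 0.1107]
tool_rot: [0.001, 0.112, 0.994, 0.001]
contact_force: [0.7, 2.8, 5.9]
gripper_width: 0.206
grasp_force: 43.5
```

```bash
python3 -c "
from h import *
st(); p=spin(); cv2.imwrite('pics/s3.png',cv2.resize(p[100:300,150:420,::-1],None,fx=2.9,fy=2.9))"
```

```text
t 8.75 p [0.4903 0.0403 0.1107] yyaw-90 -0.224 q [-0.48  0.39  0.33  2.13 -0.21  0.65  1.34] F [0.7 2.8 5.9] w 0.20552293262244525 43.54672193527222
top 46 spindle top [0.1444 0.1424]
scene 75 spindle top [0.1426 0.1417]
```

View pics/s3.png

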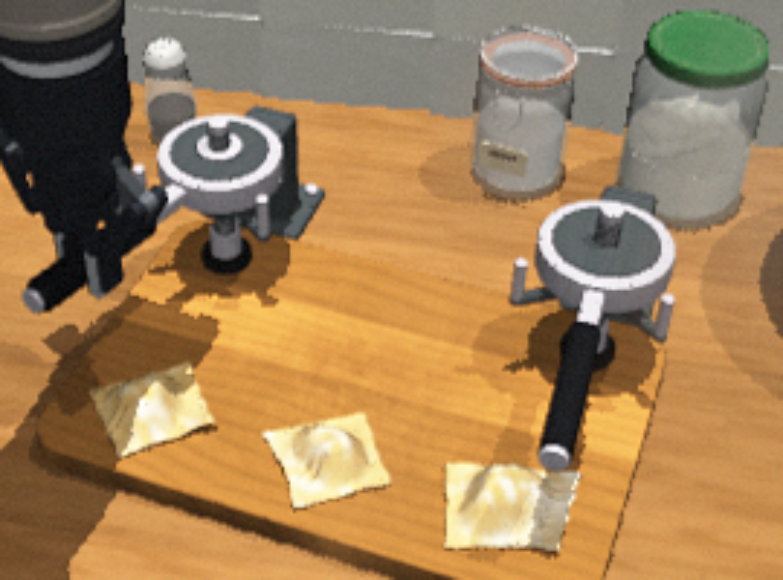

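The spindle (crop 218,130) has come down to 0.1426–0.1444, below the tight one's 0.145–0.147, and the pad (227,258) looks down on the board. I'll add about 0.3 rad for margin, well short of the hard stop, then let go and lift.

Request:
servo_tool(
  motion=[
    [[0, 0.08, 0.28, 0, -0.82], [0, 0.11, 0.28, 0, -0.82], [0, 0.13, 0.26, 0, -0.82], [0, 0, 0, 0, 0], [0, 0, 0, 0, 0], [1, 0, 0, 0, 0], [1, 0, 0, 0, 0], [1, 0, 0, 0, 0], [1, 0, 0, 0, 0], [1, 0, 0, 0, 0], [1, 0, 0, 0, 0], [1, 0, 0, 0.4, 0], [1, 0, 0, 0.7, 0], [1, 0, 0, 0.7, 0], [1, 0, 0, 0.7, 0], [1, 0, 0, 0.5, 0], [1, 0, 0, 0, 0], [1, 0, 0, 0, 0]],
  ],
)

```text
t: 10.65
eef_pos: [0.5029, 0.0712, 0.23]
tool_rot: [0.0, 0.256, 0.967, 0.0]
contact_force: [0.1, 1.1, -0.9]
gripper_width: 1.001
grasp_force: 0.0
```

```bash
python3 -c "
from h import *
st(); p=spin(); cv2.imwrite('pics/s4.png',cv2.resize(p[100:300,150:420,::-1],None,fx=2.9,fy=2.9))"
```

```text
t 10.65 p [0.5029 0.0712 0.23  ] yyaw-90 -0.518 q [-0.67  0.24  0.47  2.   -0.14  0.93  0.93] F [ 0.1  1.1 -0.9] w 1.001228272515551 0.0
top 45 spindle top [0.1412 0.1395]
scene 63 spindle top [0.1398 0.1381]
```

View pics/s4.png

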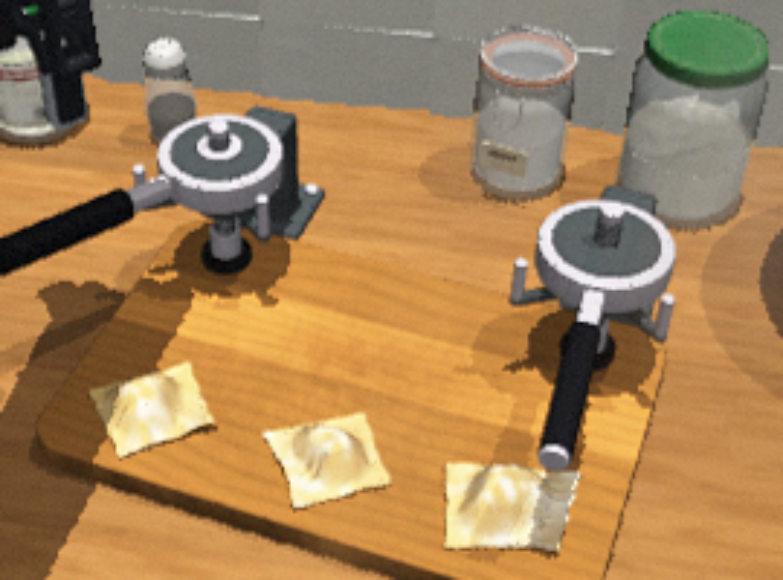

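The gripper is clear of the wrench. The pad (227,258) has not moved since the last picture while the spindle dropped another 3 mm, so it is seated on the board. The other wrench is untouched.

```bash
python3 -c "
from station import bot
print(bot.hand_in())"
```

```text
the job is handed in; nothing more can be done
None
```

The left clamp, which was the open one, is tightened with its pad down on the board; I let go of its wrench, left the other clamp alone, and handed the job in at about 11 s, well under the 45 s limit.

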